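# Set up the stop rail and line up bearings for inspection

### The arm

A 6-joint arm with a two-finger parallel gripper is mounted at the origin on the work surface. World frame = base frame: x ahead of the robot, y to its left, z up, the work surface at z = 0. Lengths are in mm, angles in rad, forces in N, time in s.
With the tool pointing down it reaches from about 300 to 775 mm from the base axis. Payload 14.6 kg.
Tool frame: the origin (TCP) lies midway between the tips of the shut fingers; the grasp point (between the pads) lies 19 mm behind it (manip.grasp_offset is the distance from the TCP to the grasp point, in mm); z points along the fingers, y is the line along which they close (so a half turn about z gives the same grasp; the last joint's range is limited). The gripper opens to 94 mm and grips with 3 to 60 N. Pads are 16 mm wide; open, the fingers measure 119 mm over their backs; the gripper's body (75 mm by 177 mm) begins 78 mm behind the grasp point.
Start: joints at [-1.401, 0.3, 1.521, -0, 1.321, -0.067], TCP at [129.02, -534.643, 205.446] pointing down, gripper open.
Joint ranges: [-3.03, 3.03], [-0.79, 2.21], [0.23, 2.52], [-1.04, 4.18], [0, 3.07], [-2.55, 2.55]. Speed limits (rad/s): [2.22, 2.22, 2.57, 3.14, 3.14, 3.14].

### API

Orientations are given as [roll, pitch, yaw] about the fixed x, y, z axes, in that order (R = Rz(yaw) Ry(pitch) Rx(roll)).
In Python, from cell import manip, viewer gives the robot as it stands. The module is installed in compiled form; this text tells all that it offers.
- The arm moves only by the tool move_arm, never from a script. Its argument "moves" is a list of rows, each a list of 4 numbers: the shift along the tool's x, y, z in m, then the turn about the tool's z in rad. A call has 1 to 12 rows; each row is the pose to reach, as a shift and turn from the pose commanded when the call began, along the tool's axes at that moment; what a row does not reach only later rows make up. A row lasts 1/10 s, in which the tool goes at most 50 mm and 8.59 degrees, less where a joint would pass 70% of its speed; a pose out of reach is approached as far as the arm can. A call with a gripper value outside its range is refused whole. "jaw" is the finger opening in m, from 0 to 0.094, set as the call begins (left out, the last holds). The fingers move at their own pace and stop on an object; "squeeze" is the grip in N (left out, the last holds). Time passes only in rows, so rows that repeat a pose let the fingers close. It gives the time, the measured TCP pose, the force, the opening and the grip force at its end, in the units of the state.
- manip.read_state(): the state, without advancing time (a new reading comes with each control period).
- viewer.camera(name): name is "scene" or "top" or "wrist"; returns a dict with "frame" (480x640x3 uint8, blue, green, red), "z_map" (480x640 float32, mm along the optical axis (not along the pixel's ray), 0 where there is no reading), "fx", "fy", "cx", "cy" (pixels), "D" ([k1, k2, p1, p2, k3] as OpenCV has them; the pictures are not rectified), "origin" and "orientation" of the camera in the world. Camera axes: x right, y down, z forward; pixel columns grow to the right and rows downward; lengths in mm; the calibration is good to about 2 mm. A picture is of the moment at which its call begins.
- manip.sign_off(): hands the job in; it is judged then, once.
The state is a dict: "clock": time; "joints": joint angles; "qd": joint speeds; "effort": joint torques, N m; "eef_pos": TCP position; "eef_rot": TCP orientation; "wrist_force": force on the tool from outside, world axes, zero at the start; "moment": the same for the moment, N m; "finger_gap": finger opening in mm; "finger_force": force on a finger pad.
Only numpy, scipy, OpenCV 4.12 (cv2) and the standard library are available. Lean on these libraries where they do the work, as an engineer would, in place of code of your own. Each camera call takes 0.05 s, during which the arm holds its last target. There are 200 camera calls.

### The job

Slide the stop rail by its knob fully home into the fork, then take the headed pin from its stand and push it down through fork and rail until its head seats. Only then nudge all the bearings into an even row: each lying flat, touching the rail and centred on a white line, one to a line, starting at the line next to the fork and leaving no line empty between them. Leave the cup, the notebook and the dial gauge alone.

Things in the scene. Friction and masses are not known exactly. Their poses are not given: they have to be found in the camera images.
- station: Fixed grey steel bed, 690 mm long, 12 mm high, with a dark steel fork at one end. Origin at bench level under the rail's front face; y runs along the rail to the fork, x squarely away from the robot. Bearings lie on the bare bench on its -x side. Place and yaw (within 0.1 rad) differ from start to start.
- rail (a joint): How far (m) the stop rail is drawn back along station -y: 0 = fully home against its stop, lug in the fork, holes lined up; at most 0.10. An aluminium bar, 530 long and 40 deep, that slides only lengthwise, with about 3 N friction, and stays put. Front face at station x = 0, 12 to 52 mm above the bench; home, it spans station y -330 to +200 mm.
- rail_knob (a point): Middle of the upright black knob on top of the rail, the grip for sliding it: 22 mm across, 42 mm tall (52 to 94 mm above the bench). Moves with the rail.
- fork_hole (a point): Centre of the hole at the fork's upper surface, 62 mm above the bench. Vertical hole, 19 mm across, 2 mm chamfer; goes through the upper plate (12 mm), the rail's lug (18 mm, only when the rail is home) and the lower plate (12 mm), 50 mm in all, 4 mm gaps between. Plates 44 x 50 mm. Axes as the station's.
- stand: Fixed grey plastic block 50 x 50 mm, 55 mm high, with a 22 mm hole down its middle, where the pin waits. Origin at the centre of its underside.
- pin: Loose headed pin, 83 mm long, 0.12 kg, upright in the stand at the start, flange on its top. Origin on the axis at the flange's underside, z up. Below it: steel shank 16 mm across, 45 mm long, last 7 mm tapered to 10 mm. Above: flange 34 mm across, 6 mm thick, then a black round grip 24 mm across, to 38 mm. Home, the flange rests on the fork: origin at fork_hole.
- mark1 (a point): Place number 1 of the row, counted from the fork end, at bench level: where a bearing's centre is when it lies centred on the white line and touches the rail (45 mm before the rail's front face). White lines 3 mm wide run on the bench squarely up to the rail, 100 mm apart. Axes parallel to the station's.
- mark2 (a point): Place number 2 of the row, as mark1.
- mark3 (a point): Place number 3 of the row, as mark1.
- mark4 (a point): Place number 4 of the row, as mark1.
- mark5 (a point): Place number 5 of the row, as mark1.
- bearing1: Steel ball bearing lying flat on the bench: a ring 90 mm across, bore 46 mm, 22 mm high, 0.5 kg, friction with the bench about 0.5 to 0.7. Origin on its axis at its underside, z up. All five are alike; only three to five are there (None: absent).
- bearing2: Ball bearing like bearing1, or None: absent.
- bearing3: Ball bearing like bearing1, or None: absent.
- bearing4: Ball bearing like bearing1, or None: absent.
- bearing5: Ball bearing like bearing1, or None: absent.
- cup: Bystander: clear plastic cup, 72 mm across, 90 mm high. Leave it alone. Origin at its underside.
- notebook: Bystander: worn notebook 200 x 140 x 14 mm. Leave it alone. Origin at its underside.
- dial_stand: Bystander: dial gauge on a heavy grey foot 80 x 70 mm, 210 mm high. Leave it alone. Origin at its underside.
Mind the look-alikes: they are no part of the job. Leave any purple look-alike of the bearing2 alone.

How it is judged:
By the outcome, as a careful person would: the job done as asked, in the order asked, and still so for the second after the job is handed in, with the robot touching nothing.
Of bearing1, bearing2, bearing3, bearing4, bearing5 only 3 to 5 are there at a start; the rules pass over those that are not, and their reading is None.
At some moment in a run one of bearing1, bearing2, bearing3, bearing4, bearing5 may be knocked a few centimetres aside while the robot is not near it.
It also fails if it takes over 210 s, if anything falls off the work surface, if the arm or the gripper's body presses on something with over 40 N, if the wrist force passes 120 N, or if a joint passes its speed limit or range.

## Working session

There is one attempt and no reset: what is moved stays moved. The work goes in short steps, Python scripts to look and compute and a tool call to move; the robot and the scene stay as the last step left them, time stands still between calls to the robot, and variables do not carry over. Pictures are saved under pics/ and viewed, at most 14 in all, crops included, and the job is handed in when it is done.

Besides the shell and the picture viewer there is one more tool, called after "Emit:" as name([rows], argument=value, ...), one row to a line, values as JSON. move_arm: Moves the arm, as the interface text tells. Its arguments: {"type":"object","properties":{"moves":{"type":"array"},"jaw":{"type":"number"},"squeeze":{"type":"number"}},"required":["moves"]}

```bash
mkdir -p pics; cat > h.py <<'E'
import numpy as np, cv2
from cell import manip, viewer
from scipy.spatial.transform import Rotation as R
def cam(n,save=None):
    c=viewer.camera(n)
    if save: cv2.imwrite('pics/'+save,c['frame'])
    return c
def rot(c):
    o=np.array(c['orientation'],float)
    return o if o.shape==(3,3) else R.from_euler('xyz',o).as_matrix()
def K(c): return np.array([[c['fx'],0,c['cx']],[0,c['fy'],c['cy']],[0,0,1.]])
def rays(c,uv):
    p=cv2.undistortPoints(np.array(uv,float).reshape(-1,1,2),K(c),np.array(c['D'],float)).reshape(-1,2)
    return np.c_[p,np.ones(len(p))]
def onplane(c,uv,z):
    d=rays(c,uv)@rot(c).T; o=np.array(c['origin'])
    return o+d*((z-o[2])/d[:,2])[:,None]
def cloud(c):
    v,u=np.mgrid[:480,:640]
    P=rays(c,np.stack([u,v],-1).reshape(-1,2))*c['z_map'].reshape(-1,1)
    return (P@rot(c).T+np.array(c['origin'])).reshape(480,640,3)
def proj(c,P):
    Rm=rot(c); rv=cv2.Rodrigues(Rm.T)[0]; t=-Rm.T@np.array(c['origin'])
    return cv2.projectPoints(np.array(P,float).reshape(-1,3),rv,t,K(c),np.array(c['D'],float))[0].reshape(-1,2)
E
python3 - <<'E'
from h import *
np.set_printoptions(precision=3,suppress=True)
for n in('top','scene'):
    c=cam(n,n+'0.png'); print(n,c['origin'],c['orientation'],c['fx'],c['D'])
print(manip.read_state())
E
```

```text
top [ 383.247  -56.149 1111.339] [-2.986  0.024 -1.565] 471.87457355731107 [0.02 0.   0.   0.   0.  ]
scene [1449.308  460.484  999.942] [-2.311 -0.009  2.09 ] 551.0001839838778 [0.046 0.    0.    0.    0.   ]
{'clock': 0.1, 'joints': array([-1.401,  0.3  ,  1.522, -0.   ,  1.321, -0.067]), 'qd': array([-0.001, -0.002, -0.003,  0.   , -0.   , -0.   ]), 'effort': array([  0.001, -53.264, -35.328,   0.071,   0.024,  -0.   ]), 'eef_pos': array([ 128.966, -534.402,  204.916]), 'eef_rot': array([-3.14 , -0.   ,  0.237]), 'wrist_force': array([0.398, 0.073, 0.346]), 'moment': array([0.029, 0.037, 0.019]), 'finger_force': 0.0, 'finger_gap': 93.8909253534749}
```

View pics/top0.png

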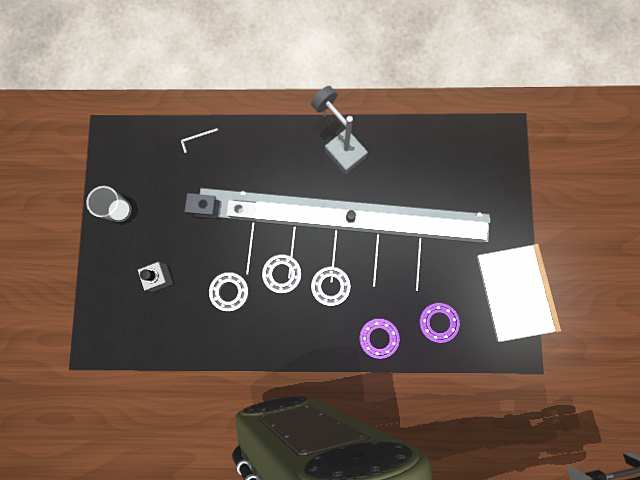

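View pics/scene0.png

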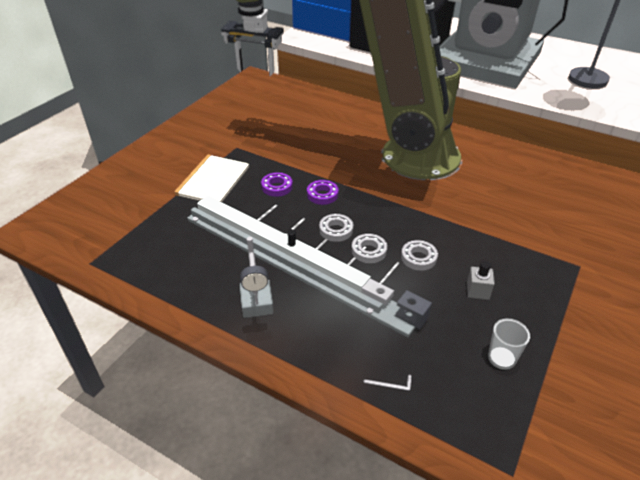

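Both views show three steel bearings, at about (228,291), (281,273) and (331,286) in the top view, plus two purple look-alikes to leave alone. The knob is at (350,216), the fork at (202,204), the stand and pin at (153,276), and the first white line at about (252,225). Next I measure these.

```bash
python3 - <<'E'
from h import *
np.set_printoptions(precision=1,suppress=True)
c=cam('top'); P=cloud(c); z=P[...,2]; f=c['frame'].astype(int); 
np.savez('top.npz',P=P,f=f)
print('bench z',np.median(z[300:360,100:140]), np.median(z[300:360,280:320]))
def med(m): return np.median(P[m],0), m.sum()
v,u=np.mgrid[:480,:640]
def box(u0,u1,v0,v1): return (u>=u0)&(u<=u1)&(v>=v0)&(v<=v1)
print('rail top',med(box(250,480,200,245)&(abs(z-52)<4)))
print('fork',med(box(180,225,185,225)&(abs(z-62)<5)))
print('knob',med(box(335,365,200,230)&(z>80)))
print('stand',med(box(130,180,255,300)&(abs(z-55)<6)),'pin',med(box(130,180,255,300)&(z>80)))
# rail front edge line
m=box(245,492,195,250)&(abs(z-52)<5)
Q=P[m]; r=cv2.minAreaRect(Q[:,:2].astype(np.float32)); print(r)
m=box(180,225,185,225)&(abs(z-62)<6); print('forkrect',cv2.minAreaRect(P[m][:,:2].astype(np.float32)))
# bearings: bright on bench
for (a,b) in((228,291),(281,273),(331,286)):
    g=box(a-26,a+26,b-26,b+26)&(z>14)&(z<32)
    (x,y),rr=cv2.minEnclosingCircle(P[g][:,:2].astype(np.float32)); print('brg',x,y,rr,np.median(P[g],0))
# lines
gray=f.sum(2)/3
for i,(u0,u1,v0,v1) in enumerate([(244,258,226,268),(288,298,230,250),(330,340,234,260),(370,381,236,286),(413,424,240,290)]):
    m=box(u0,u1,v0,v1)&(gray>110)&(abs(z)<9)
    vv=np.arange(v0,v1+1); pts=[]
    for r_ in vv:
        w=np.clip(gray[r_,u0:u1+1]-60,0,None)
        if w.max()>60: pts.append(((w*np.arange(u0,u1+1)).sum()/w.sum(),r_))
    W=onplane(c,pts,0); l=cv2.fitLine(W[:,:2].astype(np.float32),cv2.DIST_HUBER,0,.01,.01).ravel(); print('line',i+1,l,np.arctan2(l[1],l[0]),W[0][:2],W[-1][:2])
E
```

```text
bench z 1.1759429334513243 1.1295279608521014
rail top (array([ 603.3, -154.1,   52.7]), np.int64(3624))
fork (array([638.9, 240.7,  62.5]), np.int64(485))
knob (array([ 605.7, -107.6,   94.4]), np.int64(88))
stand (array([469.6, 334.4,  55.7]), np.int64(323)) pin (array([472.8, 338.8,  93.2]), np.int64(121))
((604.3714599609375, -139.974365234375), (555.8145141601562, 41.67115783691406), 84.670654296875)
forkrect ((639.8942260742188, 238.3366241455078), (65.44548797607422, 44.87843704223633), 85.09173583984375)
brg 442.0179138183594 173.4026336669922 46.130306243896484 [440.5 172.7  21.2]
brg 483.0567932128906 50.17155075073242 45.058692932128906 [482.5  50.4  21.8]
brg 455.1935729980469 -63.88509750366211 44.739898681640625 [455.1 -64.3  21.9]
line 1 [  1.   -0.1 548.8 128.5] -0.077327944 [599.7 124.8] [498.3 132.6]
line 2 [  1.   -0.1 565.8  26.7] -0.056030236 [590.1  25.4] [541.6  28.3]
line 3 [  1.   -0.1 549.1 -72.7] -0.061739054 [580.4 -74.5] [517.9 -70.7]
line 4 [   1.    -0.1  506.4 -168.7] -0.07188916 [ 575.7 -173.2] [ 456.8 -164.4]
line 5 [   1.    -0.1  495.8 -268.6] -0.077416435 [ 566.2 -273.5] [ 447.9 -264.5]
```

```bash
python3 - <<'E'
from h import *
np.set_printoptions(precision=4,suppress=True)
d=np.load('top.npz');P=d['P'];f=d['f'];z=P[...,2]
Q=P[190:250,245:492].reshape(-1,3); Q=Q[abs(Q[:,2]-52)<4]
fr=[];bk=[]
for y in np.arange(-380,100,8):
    s=Q[(Q[:,1]>=y)&(Q[:,1]<y+8)]
    if len(s)>10: fr.append((s[:,0].min(),y+4)); bk.append((s[:,0].max(),y+4))
for e in(fr,bk):
    l=cv2.fitLine(np.array(e,np.float32),cv2.DIST_HUBER,0,.01,.01).ravel(); print(l, 'yaw',-np.arctan(l[0]/l[1]))
for s in(Q[:,1].min(),Q[:,1].max()):print('rail y end',s)
D=P[70:180,290:380].reshape(-1,3);D=D[D[:,2]>60];print('dial',D.min(0),D.max(0))
C=P[170:235,75:145].reshape(-1,3);C=C[C[:,2]>30];print('cup',C.min(0),C.max(0))
b=P[225:310,470:570].reshape(-1,3);b=b[b[:,2]>9];print('nb',b.min(0),b.max(0))
b=P[295:365,350:470].reshape(-1,3);b=b[b[:,2]>14];print('purple',b.min(0),b.max(0))
E
```

```text
[   0.0931    0.9957  579.4907 -191.2   ] yaw -0.093244396
[   0.0947    0.9955  623.427  -145.6   ] yaw -0.09487338
rail y end -416.93121942885597
rail y end 135.38421846204244
dial [ 383.2467 -105.5763   61.885 ] [ 864.1751  -20.6964 1111.3392]
cup [383.2467 -56.1495  30.0317] [ 672.3486  486.447  1111.3392]
nb [ 383.2467 -570.0788    9.013 ] [ 599.8405  -56.1495 1111.3392]
purple [ 294.2045 -353.4628   14.0043] [ 417.5202  -56.1495 1111.3392]
```

```bash
cat >> h.py <<'E'
def go(x,y,z,yaw):
    s=manip.read_state(); p=np.array(s['eef_pos']); Rm=R.from_euler('xyz',s['eef_rot']).as_matrix()
    d=Rm.T@(np.array([x,y,z])-p); cy=s['eef_rot'][2]
    t=(cy-yaw+np.pi)%(2*np.pi)-np.pi
    print('shift',np.round(d/1000,4),'turn',round(t,4),'from',np.round(p,1),'yaw',round(cy,4),'t',round(s['clock'],2))
E
python3 -c "
from h import *
go(605,-108,150,-.093)"
```

```text
shift [ 0.5628 -0.3029  0.0553] turn 0.3298 from [ 129.  -534.5  205. ] yaw 0.2368 t 0.15
```

Emit:
move_arm([
  [0.563,-0.303,0,0.33],
  [0.563,-0.303,0,0.33],
  [0.563,-0.303,0,0.33],
  [0.563,-0.303,0,0.33],
  [0.563,-0.303,0,0.33],
  [0.563,-0.303,0,0.33],
  [0.563,-0.303,0,0.33],
  [0.563,-0.303,0,0.33],
  [0.563,-0.303,0,0.33],
  [0.563,-0.303,0,0.33],
  [0.563,-0.303,0,0.33],
  [0.563,-0.303,0,0.33],
], jaw=0.06)

```text
clock: 1.35
eef_pos: [572.7, -136.4, 205.3]
eef_rot: [-3.142, 0.0, -0.093]
wrist_force: [0.2, -1.0, 0.4]
finger_gap: 60.0
finger_force: 0.0
```

Emit:
move_arm([
  [0,0,0,0],
  [0,0,0,0],
  [0,0,0,0],
])

```text
clock: 1.65
eef_pos: [570.9, -139.0, 205.3]
eef_rot: [3.142, 0.001, -0.094]
wrist_force: [-0.7, 0.1, 0.5]
finger_gap: 60.2
finger_force: 0.0
```

```bash
python3 -c "
from h import *
c=cam('wrist','w1.png'); print(c['origin'],c['orientation'],c['fx'],manip.read_state()['joints'])
go(605,-108,60,-.093)"
```

```text
[ 653.73087125 -148.19902466  384.99136957] [ 2.85069109e+00  3.51701279e-04 -1.66470738e+00] 344.2995313507903 [-3.01483621e-01  3.83968120e-01  1.40862399e+00 -1.02727584e-04
  1.34914131e+00  1.36385094e+00]
shift [ 0.0311 -0.0343  0.1455] turn -0.0015 from [ 570.8 -139.2  205.5] yaw -0.0945 t 1.7
```

View pics/w1.png

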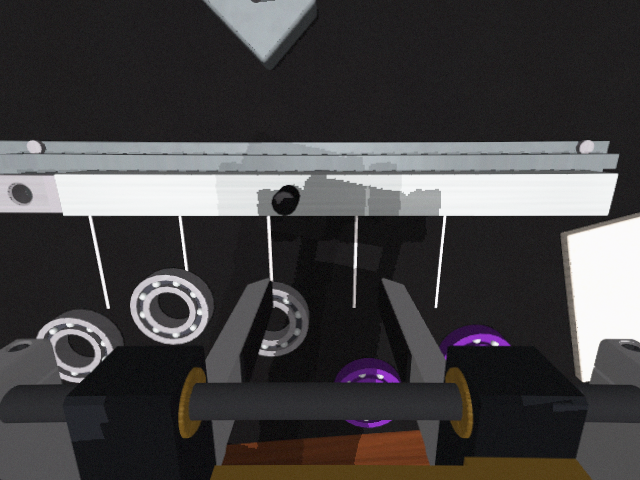

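The wrist view shows the knob at (286,200), the rail's front edge at row 215, and all five white lines meeting it at columns 90, 180, 269, 356 and 444. I refine the station frame from this view.

```bash
python3 - <<'E'
from h import *
np.set_printoptions(precision=4,suppress=True)
c=cam('wrist'); g=c['frame'].astype(float).mean(2); P=cloud(c); z=P[...,2]
print('bench',np.median(z[250:270,380:420]),'railtop',np.median(z[180:195,380:420]))
k=P[185:225,265:310].reshape(-1,3); k=k[k[:,2]>88]; print('knob',np.median(k,0),k.min(0),k.max(0))
A=[]
for i,(ur,ud,vd) in enumerate([(90,107,300),(180,186,265),(269,272,275),(356,354,300),(444,437,300)]):
    pts=[]
    for v in range(221,vd):
        uc=ur+(ud-ur)*(v-216)/(vd-216); a=int(uc)-5; w=g[v,a:a+11]; w=np.clip(w-np.percentile(w,30)-15,0,None)
        if w.sum()>40: pts.append(((w*np.arange(a,a+11)).sum()/w.sum(),v))
    W=onplane(c,pts,0)[:,:2]; l=cv2.fitLine(W.astype(np.float32),cv2.DIST_HUBER,0,.01,.01).ravel()
    m=W.mean(0); A.append(m); print(i+1,len(pts),'yaw',np.arctan(l[1]/l[0]),m)
# front top edge of rail: rows where brightness drops, columns
e=[]
for u in list(range(70,250,5))+list(range(450,600,5)):
    col=g[205:228,u]; v=205+np.argmin(np.diff(cv2.GaussianBlur(col.reshape(-1,1),(1,3),0).ravel()))+.5; e.append((u,v))
for zz in(52,12):
    W=onplane(c,e,zz)[:,:2]; l=cv2.fitLine(W.astype(np.float32),cv2.DIST_HUBER,0,.01,.01).ravel(); print('edge z',zz,'yaw',-np.arctan(l[0]/l[1]),l[2:])
E
```

```text
bench 1.1808872139260131 railtop 52.550164091482856
knob [ 605.6748 -108.6882   94.4033] [ 594.4572 -148.4879   88.1707] [653.6098 -98.1001 385.2396]
1 79 yaw -0.09512356 [541.9192 129.7119]
2 44 yaw -0.093348034 [554.2007  27.6116]
3 54 yaw -0.093129225 [538.5592 -71.7197]
4 79 yaw -0.09305618 [ 513.3087 -170.2432]
5 79 yaw -0.092805885 [ 503.8964 -270.2449]
edge z 52 yaw -0.092459165 [ 579.3405 -171.1553]
edge z 12 yaw -0.092459165 [ 570.4257 -173.8762]
```

Emit:
move_arm([
  [0.032,-0.034,0,0],
  [0.032,-0.034,0.05,0],
  [0.032,-0.034,0.1,0],
  [0.032,-0.034,0.1,0],
])

```text
clock: 2.15
eef_pos: [603.1, -107.4, 99.5]
eef_rot: [-3.14, 0.01, -0.094]
wrist_force: [0.1, 0.9, 0.6]
finger_gap: 59.9
finger_force: 0.0
```

Emit:
move_arm([
  [0.001,0.001,0.02,0],
  [0.001,0.001,0.038,0],
  [0.001,0.001,0.038,0],
  [0.001,0.001,0.038,0],
])

```text
clock: 2.55
eef_pos: [608.1, -109.2, 69.9]
eef_rot: [3.141, -0.002, -0.094]
wrist_force: [0.3, 0.4, -0.3]
finger_gap: 60.0
finger_force: 0.0
```

Emit:
move_arm([
  [0,0,0,0],
  [0,0,0,0],
  [0,0,0,0],
  [0,0,0,0],
  [0,0,0,0],
  [0,0,0,0],
], jaw=0.015, squeeze=25)

```text
clock: 3.15
eef_pos: [607.5, -108.3, 67.6]
eef_rot: [-3.141, -0.0, -0.093]
wrist_force: [-0.2, 2.3, 2.4]
finger_gap: 21.3
finger_force: 25.0
```

Emit:
move_arm([
  [0,-0.005,0,0],
  [0,-0.01,0,0],
  [0,-0.015,0,0],
  [0,-0.02,0,0],
  [0,-0.025,0,0],
  [0,-0.03,0,0],
  [0,-0.035,0,0],
  [0,-0.04,0,0],
  [0,-0.045,0,0],
  [0,-0.05,0,0],
])

```text
clock: 4.15
eef_pos: [612.2, -58.3, 67.6]
eef_rot: [3.142, -0.0, -0.093]
wrist_force: [-2.1, -3.3, 5.2]
finger_gap: 21.3
finger_force: 25.0
```

```bash
python3 - <<'E'
from h import *
np.set_printoptions(precision=2,suppress=True)
c=cam('wrist','w2.png'); print(manip.read_state()['wrist_force'])
cv2.imwrite('pics/w2c.png',cv2.resize(c['frame'][100:300,0:300],None,fx=2.5,fy=2.5))
E
```

```text
[-1.3   0.42  4.71]
```

View pics/w2.png

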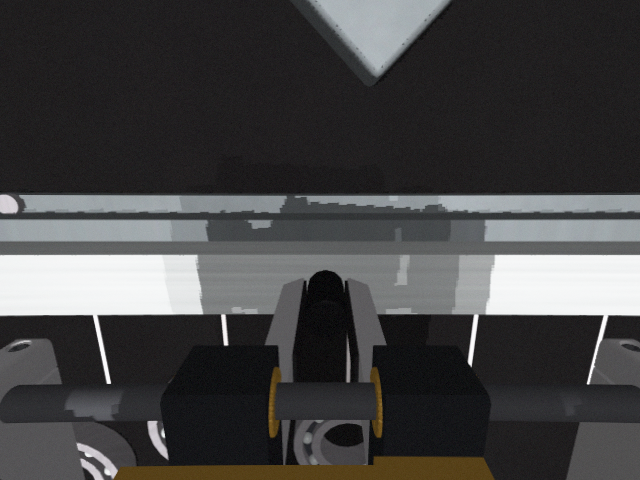

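The grip on the knob holds (knob at about (325,290)) and the rail slides. I continue in smaller steps.

Emit:
move_arm([
  [0,-0.003,0,0],
  [0,-0.006,0,0],
  [0,-0.009,0,0],
  [0,-0.012,0,0],
  [0,-0.015,0,0],
  [0,-0.015,0,0],
])

```text
clock: 4.8
eef_pos: [613.6, -42.9, 67.5]
eef_rot: [-3.141, -0.0, -0.093]
wrist_force: [-1.3, -0.2, 4.9]
finger_gap: 21.7
finger_force: 25.0
```

```bash
python3 - <<'E'
from h import *
np.set_printoptions(precision=2,suppress=True)
c=cam('top','t2.png')
P=cloud(c);np.save('P2.npy',P)
cv2.imwrite('pics/t2c.png',cv2.resize(c['frame'][180:240,160:280],None,fx=6,fy=6,interpolation=cv2.INTER_CUBIC))
E
```

```text
(no output)
```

View pics/t2c.png

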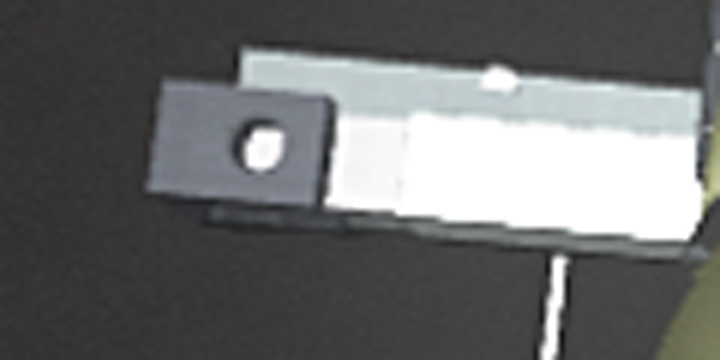

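The hole at (262,145) in the crop still shows solid lug, and about 12 px of lug is visible outside the fork. The rail needs to go further.

Emit:
move_arm([
  [0,-0.002,0,0],
  [0,-0.004,0,0],
  [0,-0.006,0,0],
  [0,-0.008,0,0],
  [0,-0.01,0,0],
  [0,-0.012,0,0],
  [0,-0.014,0,0],
  [0,-0.014,0,0],
])

```text
clock: 5.65
eef_pos: [614.9, -29.2, 67.6]
eef_rot: [-3.141, -0.0, -0.093]
wrist_force: [-1.3, -0.7, 4.8]
finger_gap: 21.7
finger_force: 25.0
```

Emit:
move_arm([
  [0,-0.002,0,0],
  [0,-0.004,0,0],
  [0,-0.006,0,0],
  [0,-0.006,0,0],
])

```text
clock: 6.05
eef_pos: [615.1, -27.6, 67.5]
eef_rot: [3.136, 0.0, -0.094]
wrist_force: [-3.9, -29.1, 5.8]
finger_gap: 21.3
finger_force: 25.0
```

Emit:
move_arm([
  [0,0,0,0],
  [0,0.003,0,0],
  [0,0.003,0,0],
  [0,0.003,0,0],
], jaw=0.06)

```text
clock: 6.45
eef_pos: [615.0, -26.3, 67.1]
eef_rot: [-3.141, 0.001, -0.093]
wrist_force: [0.5, -0.6, -0.0]
finger_gap: 49.9
finger_force: 0.0
```

Emit:
move_arm([
  [0,0,-0.05,0],
  [0,0,-0.1,0],
  [0,0,-0.14,0],
  [-0.05,-0.04,-0.14,0],
  [-0.08,-0.08,-0.14,0],
  [-0.08,-0.12,-0.14,0],
  [-0.08,-0.16,-0.14,0],
  [-0.08,-0.2,-0.14,0],
  [-0.08,-0.22,-0.14,0],
  [-0.08,-0.22,-0.14,0],
  [-0.08,-0.22,-0.14,0],
])

```text
clock: 7.55
eef_pos: [555.7, 199.8, 207.2]
eef_rot: [3.141, 0.001, -0.092]
wrist_force: [-0.5, -0.2, 0.4]
finger_gap: 60.2
finger_force: 0.0
```

```bash
python3 - <<'E'
from h import *
c=cam('wrist','w3.png')
E
```

```text
(no output)
```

View pics/w3.png

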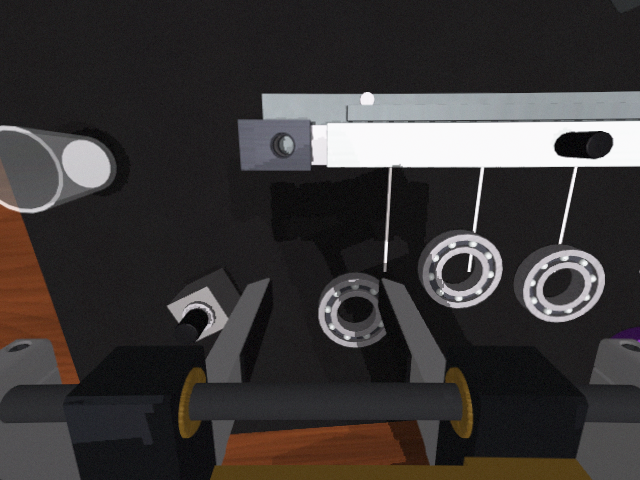

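The rail is home at its stop. The fork hole is at (284,145), the pin's grip at (190,325) on its flange, and bearings are at (353,310), (460,270) and (562,284). Next I measure the hole and the pin.

```bash
python3 - <<'E'
from h import *
np.set_printoptions(precision=2,suppress=True)
c=cam('wrist'); P=cloud(c); f=c['frame']; g=f.mean(2); z=P[...,2]
print('origin',c['origin'])
p=P[100:190,225:330]; m=abs(p[...,2]-62)<4; r=cv2.minAreaRect(p[m][:,:2].astype(np.float32)); print('fork',r,p[m].mean(0))
# view patch
print(g[130:161,268:302:2].astype(int))
pp=P[270:350,155:235].reshape(-1,3)
for lo,hi in((86,100),(58,66),(50,57.5)):
    q=pp[(pp[:,2]>lo)&(pp[:,2]<hi)]; print(lo,len(q),q.min(0),q.max(0),np.median(q,0),cv2.minAreaRect(q[:,:2].astype(np.float32)))
cv2.imwrite('pics/w3c.png',np.hstack([cv2.resize(f[115:175,230:320],(495,330),interpolation=cv2.INTER_CUBIC),cv2.resize(f[260:350,160:240],(294,330),interpolation=cv2.INTER_CUBIC)]))
t=np.load('P2.npy'); s=t[255:300,130:180].reshape(-1,3)
for lo,hi in((86,100),(58,66),(50,57.5)):
    q=s[(s[:,2]>lo)&(s[:,2]<hi)]; print('top',lo,len(q),q.min(0),q.max(0),np.median(q,0))
E
```

```text
origin [638.62 190.01 386.99]
fork ((637.3801879882812, 237.1647491455078), (64.88253021240234, 43.637027740478516), 84.79874420166016) [637.99 237.77  62.47]
[[110 108 111 109 108 107 110 109 108 109 113 108 112 110 115 110 116]
 [109 113 107 111 112 112 113 109 111 112 111 109 112 113 114 110 112]
 [109 108 109 111 110  99  94  93 101 112 113 111 114 112 114 111 116]
 [109 108 109 109  91  66  68  57  79  98 114 112 110 114 111 113 113]
 [106 107 110  92  63  49  57  45  63  68  97 113 115 112 112 112 110]
 [106 110 104  57  54  54  56  50  54  64  71 104 109 110 110 114 116]
 [106 110  87  58  50  61  60  37 121 123  67  87 112 114 111 114 114]
 [108 108  65  57  46  68  43  64 157 171 113  66 112 112 114 114 117]
 [108  99  62  42  58  52  50  93 132 171 161  78 100 113 111 113 112]
 [108  84  59  39  63  42  69  90 131 169 170 118  83 112 109 114 111]
 [108  73  54  50  63  37  81 111 151 172 172 146  70 111 116 110 111]
 [107  68  50  62  56  42  88 132 172 173 173 161  65 110 116 117 114]
 [112  62  33  66  53  49  92 134 170 173 172 170  76 102 114 114 115]
 [104  61  33  68 
[... 1331 characters left out ...]
3.2 ] ((472.7200012207031, 340.581298828125), (23.092540740966797, 22.903940200805664), 6.158201217651367)
58 348 [456.3  324.03  58.07] [488.85 356.59  65.98] [480.45 333.42  61.49] ((475.0423889160156, 338.43585205078125), (33.217472076416016, 26.07085418701172), 47.48933410644531)
50 1144 [441.78 311.76  50.01] [504.29 372.99  57.49] [483.3  332.34  55.49] ((471.9798583984375, 341.0787048339844), (50.52141189575195, 51.0861930847168), 21.684839248657227)
top 86 104 [463.83 329.74  86.22] [486.42 352.16  98.55] [474.68 340.81  93.25]
top 58 86 [446.72 317.63  58.06] [496.08 362.31  65.9 ] [470.09 334.85  60.33]
top 50 266 [442.56 309.94  50.57] [505.9  373.17  57.47] [471.82 333.53  54.93]
```

View pics/w3c.png

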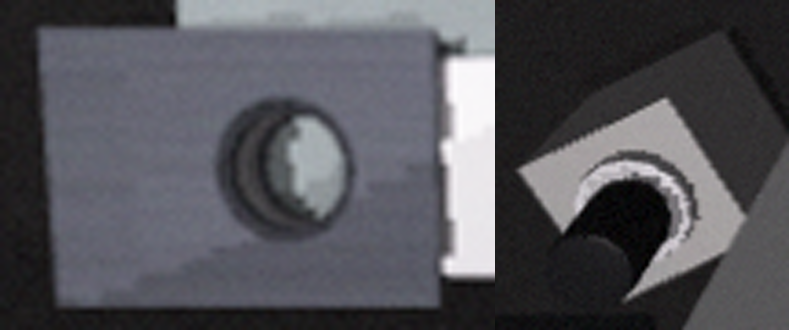

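```bash
python3 - <<'E'
from h import *
np.set_printoptions(precision=2,suppress=True)
c=cam('wrist'); print('wrist',onplane(c,[(281.8,145.6)],62))
k=P=cloud(c); q=P[130:165,550:620].reshape(-1,3); q=q[(q[:,2]>88)&(q[:,2]<100)]; print('knob',np.median(q,0),q.min(0),q.max(0))
c=cam('top','t3.png'); f=c['frame']; g=f.mean(2)
print(g[196:213,194:214].astype(int)); print('top',onplane(c,[(203.2,204.2)],62))
go(473,341,120,-.65)
E
```

```text
wrist [[636.8  229.45  62.  ]]
knob [612.99 -26.25  93.96] [601.32 -39.79  88.15] [623.37 -16.87  96.48]
[[111 128 124 125 126 109  91  92 110 120 120 120 120 117 118 117 117 118
  121 108]
 [113 131 128 128 131  95  42  36  35  37  35  45  55  51  64  73  88  97
  117 102]
 [110 128 126 125 131  92  39  43  47  46  48  48  47  47  45  48  52  42
   62  68]
 [ 83  99  95  94 100  76  41  46  49  50  51  50  51  49  49  50  55  51
   43  55]
 [ 42  38  39  39  40  43  46  49  49  49  48  49  48  52  50  50  52  54
   56  60]
 [ 53  44  48  48  46  51  48  47  50  50  49  48  50  49  50  53  60  60
   59  60]
 [ 50  50  51  48  47  50  47  50  48  49  51  51  51  50  50  56  60  59
   60  59]
 [ 51  42  40  40  44  45  45  45  46  46  48  49  50  49  49  57  60  60
   58  59]
 [ 59  64  63  58  50  53  49  47  46  42  43  42  42  42  45  50  57  56
   59  62]
 [ 76 110 118 106 101 103  92  87  80  74  72  70  65  65  58  52  59  61
   57  62]
 [ 69  94  98  93  98 104 104 112 117 116 118 119 120 122 112  91  68  58
   59  61]
 [ 51  90 106  98  73  63  66  72  76  82  85  86  90  96  97  93  77  61
   59  60]
 [ 50 112 140 125  76  45  48  45  43  44  47  51  51  54  61  67  63  56
   61  60]
 [ 51  88 115  95  58  44  46  49  50  48  47  48  50  49  46  47  49  58
   60  60]
 [ 54  70 107  92  49  44  47  50  49  50  49  54  50  52  52  47  54  59
   61  61]
 [ 54  72 111  92  48  47  49  50  47  50  50  48  50  51  52  52  57  61
   61  61]
 [ 55  63 101  84  43  50  54  53  51  51  49  50  50  49  51  46  52  60
   59  59]]
top [[638.4  228.89  62.  ]]
shift [-0.1  -0.13  0.09] turn 0.5556 from [556.  198.7 207.6] yaw -0.0944 t 7.75
```

```bash
python3 -c "
from h import *
go(473.2,340.7,130,-.093)"
```

```text
shift [-0.0958 -0.1335  0.0776] turn -0.0014 from [556.  198.7 207.6] yaw -0.0944 t 7.75
```

Emit:
move_arm([
  [-0.04,-0.055,0,0],
  [-0.07,-0.1,0.02,0],
  [-0.096,-0.1335,0.05,0],
  [-0.096,-0.1335,0.078,0],
  [-0.096,-0.1335,0.078,0],
  [-0.096,-0.1335,0.078,0],
])

```text
clock: 8.35
eef_pos: [473.1, 341.0, 129.9]
eef_rot: [3.141, 0.0, -0.093]
wrist_force: [0.0, -0.7, 0.7]
finger_gap: 60.2
finger_force: 0.0
```

```bash
python3 - <<'E'
from h import *
np.set_printoptions(precision=2,suppress=True)
c=cam('top'); P=cloud(c); s=P[255:300,130:180].reshape(-1,3); q=s[(s[:,2]>86)&(s[:,2]<100)]; print(len(q),np.median(q,0) if len(q) else '')
go(473.2,340.7,65,-.093)
E
```

```text
0 
shift [-0.    0.    0.07] turn -0.0012 from [473.9 340.8 130.9] yaw -0.0942 t 8.4
```

Emit:
move_arm([
  [0,0,0.03,0],
  [0,0,0.055,0],
  [0,0,0.065,0],
  [0,0,0.065,0],
  [0,0,0.065,0],
])

```text
clock: 8.9
eef_pos: [473.9, 341.5, 66.2]
eef_rot: [-3.14, -0.002, -0.094]
wrist_force: [-0.3, 0.2, 0.3]
finger_gap: 60.3
finger_force: 0.0
```

Emit:
move_arm([
  [0,0,0,0],
  [0,0,0,0],
  [0,0,0,0],
  [0,0,0,0],
  [0,0,0,0],
], jaw=0.015, squeeze=30)

```text
clock: 9.4
eef_pos: [472.8, 341.6, 64.6]
eef_rot: [-3.141, -0.0, -0.093]
wrist_force: [0.2, -1.5, 1.7]
finger_gap: 23.4
finger_force: 25.6
```

Emit:
move_arm([
  [0,0,-0.01,0],
  [0,0,-0.03,0],
  [0,0,-0.06,0],
  [0,0,-0.09,0],
  [0,0,-0.1,0],
  [0,0,-0.1,0],
])

```text
clock: 10.0
eef_pos: [473.1, 341.8, 165.7]
eef_rot: [-3.14, -0.002, -0.093]
wrist_force: [-0.0, 0.3, -0.5]
finger_gap: 23.5
finger_force: 30.0
```

```bash
python3 - <<'E'
from h import *
c=cam('wrist','w4.png'); go(637.3,229.2,165,-.093)
E
```

```text
shift [ 0.1744  0.0964 -0.001 ] turn -0.0002 from [472.6 341.4 164. ] yaw -0.0932 t 10.05
```

View pics/w4.png

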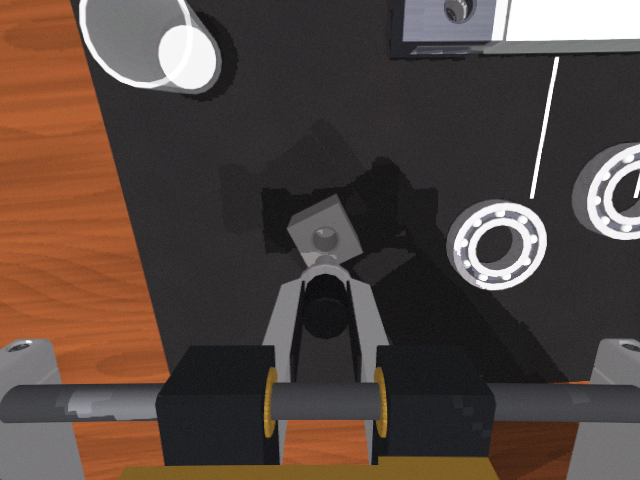

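The pin is held upright (grip at (325,305)), and the stand's hole at (325,238) is empty. I carry it to the fork.

Emit:
move_arm([
  [0.04,0.022,0,0],
  [0.08,0.044,0,0],
  [0.12,0.066,0,0],
  [0.15,0.083,0,0],
  [0.1744,0.0964,0,0],
  [0.1744,0.0964,0.015,0],
  [0.1744,0.0964,0.03,0],
  [0.1744,0.0964,0.03,0],
  [0.1744,0.0964,0.03,0],
])

```text
clock: 10.95
eef_pos: [636.5, 230.1, 133.7]
eef_rot: [3.141, 0.002, -0.092]
wrist_force: [-0.6, 0.8, -2.0]
finger_gap: 23.1
finger_force: 30.0
```

```bash
python3 - <<'E'
from h import *
c=cam('scene'); go(637.3,229.2,135,-.093)
n=proj(c,[637.3,229.2,62])[0]; print(n)
a,b=n.astype(int); cv2.imwrite('pics/s4c.png',cv2.resize(c['frame'][b-70:b+30,a-60:a+60],None,fx=6,fy=6,interpolation=cv2.INTER_CUBIC))
E
```

```text
shift [ 0.0004  0.0008 -0.0004] turn 0.0008 from [636.9 230.1 134.6] yaw -0.0922 t 11.0
[411.04293468 300.46972099]
```

View pics/s4c.png

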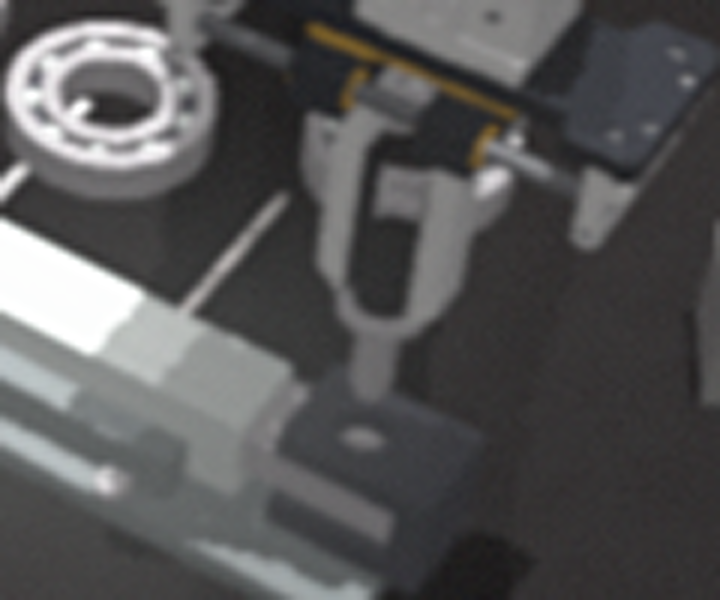

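The scene crop shows the pin tip at (374,398) just above the fork hole at (361,438). I lower it slowly and watch the force.

Emit:
move_arm([
  [0,0.001,0.006,0],
  [0,0.001,0.012,0],
  [0,0.001,0.017,0],
  [0,0.001,0.021,0],
  [0,0.001,0.024,0],
  [0,0.001,0.024,0],
])

```text
clock: 11.6
eef_pos: [637.4, 228.8, 110.3]
eef_rot: [-3.141, -0.0, -0.093]
wrist_force: [1.2, 2.6, -1.0]
finger_gap: 23.4
finger_force: 30.0
```

Emit:
move_arm([
  [0,0,0.003,0],
  [0,0,0.006,0],
  [0,0,0.009,0],
  [0,0,0.009,0],
])

```text
clock: 12.0
eef_pos: [637.4, 229.2, 101.3]
eef_rot: [-3.14, -0.0, -0.093]
wrist_force: [1.6, 7.5, -3.3]
finger_gap: 23.5
finger_force: 30.0
```

Emit:
move_arm([
  [0,-0.001,0,0],
  [0,-0.001,0.003,0],
  [0,-0.001,0.006,0],
  [0,-0.001,0.006,0],
])

```text
clock: 12.4
eef_pos: [637.3, 229.5, 94.9]
eef_rot: [-3.141, 0.0, -0.093]
wrist_force: [1.9, 4.7, -2.9]
finger_gap: 23.4
finger_force: 30.0
```

Emit:
move_arm([
  [0,0,0.003,0],
  [0,0,0.006,0],
  [0,0,0.009,0],
  [0,0,0.012,0],
  [0,0,0.012,0],
])

```text
clock: 12.9
eef_pos: [637.3, 229.5, 82.9]
eef_rot: [-3.141, 0.0, -0.093]
wrist_force: [1.1, 6.8, -3.4]
finger_gap: 23.7
finger_force: 30.0
```

Emit:
move_arm([
  [0,-0.0005,0.003,0],
  [0,-0.0005,0.006,0],
  [0,-0.0005,0.008,0],
  [0,-0.0005,0.008,0],
])

```text
clock: 13.3
eef_pos: [637.3, 229.7, 74.8]
eef_rot: [3.141, 0.001, -0.093]
wrist_force: [0.4, 4.3, -2.7]
finger_gap: 24.1
finger_force: 30.0
```

Emit:
move_arm([
  [0,0,0.002,0],
  [0,0,0.004,0],
  [0,0,0.005,0],
  [0,0,0.005,0],
])

```text
clock: 13.7
eef_pos: [637.6, 229.7, 71.6]
eef_rot: [-3.142, -0.001, -0.093]
wrist_force: [-4.8, 1.9, 9.6]
finger_gap: 23.5
finger_force: 30.0
```

Emit:
move_arm([
  [0,0,0.002,0],
  [0,0,0.003,0],
  [0,0,0.003,0],
])

```text
clock: 14.0
eef_pos: [637.8, 229.8, 71.5]
eef_rot: [-3.141, -0.002, -0.093]
wrist_force: [-15.8, -2.4, 32.1]
finger_gap: 23.2
finger_force: 30.0
```

Emit:
move_arm([
  [0,0,-0.002,0],
  [0,0,-0.002,0],
  [0,0,-0.002,0],
  [0,0,-0.002,0],
], jaw=0.05)

```text
clock: 14.4
eef_pos: [637.3, 229.6, 68.9]
eef_rot: [3.141, 0.001, -0.093]
wrist_force: [-0.3, -0.2, -0.2]
finger_gap: 49.2
finger_force: 0.0
```

Emit:
move_arm([
  [0,0,-0.03,0],
  [0,0,-0.08,0],
  [0,0,-0.13,0],
  [-0.05,0,-0.15,0],
  [-0.1,0,-0.15,0],
  [-0.1,0.05,-0.15,0],
  [-0.1,0.1,-0.15,0],
  [-0.1,0.1,-0.15,0],
  [-0.1,0.1,-0.15,0],
])

```text
clock: 15.3
eef_pos: [528.7, 138.9, 219.6]
eef_rot: [-3.141, -0.0, -0.095]
wrist_force: [0.2, -0.3, -0.3]
finger_gap: 50.3
finger_force: 0.0
```

```bash
python3 - <<'E'
from h import *
np.set_printoptions(precision=2,suppress=True)
c=cam('wrist','w5.png'); P=cloud(c); q=P.reshape(-1,3)
d=np.hypot(q[:,0]-637.4,q[:,1]-229.6); q=q[d<16]; h=q[:,2]
print('pin top',np.percentile(h,[2,25,50,90,98]),[ (int(a),int(n)) for n,a in zip(*np.histogram(h,bins=range(50,125,3)))])
for n in('top',):
    c=cam(n); P=cloud(c); z=P[...,2]
    for a,b in((228,291),(281,273),(331,286)):
        s=P[b-30:b+30,a-30:a+30].reshape(-1,3); s=s[(s[:,2]>14)&(s[:,2]<30)]; print(len(s),cv2.minEnclosingCircle(s[:,:2].astype(np.float32)) if len(s) else '')
E
```

```text
pin top [ 67.44  73.13  99.47 101.03 101.72] [(50, 0), (53, 0), (56, 0), (59, 0), (62, 0), (65, 74), (68, 212), (71, 23), (74, 25), (77, 28), (80, 20), (83, 29), (86, 29), (89, 27), (92, 32), (95, 34), (98, 547), (101, 127), (104, 0), (107, 0), (110, 0), (113, 0), (116, 0), (119, 0)]
235 ((443.16876220703125, 147.7015838623047), 37.113975524902344)
854 ((483.047607421875, 50.19244384765625), 44.98995590209961)
858 ((461.9788818359375, -50.190582275390625), 59.969573974609375)
```

View pics/w5.png

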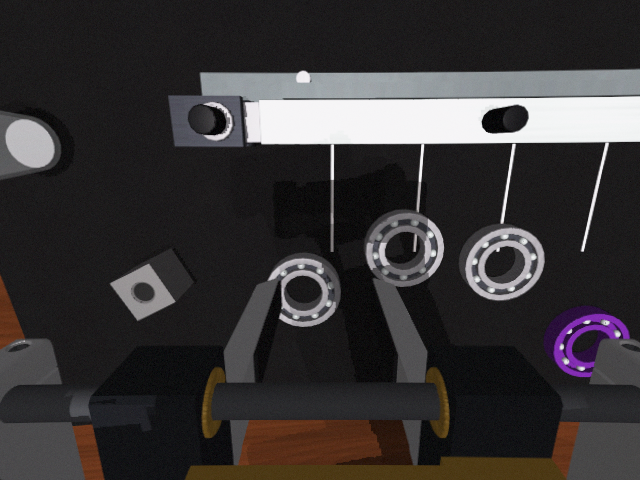

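The pin is seated: its top reads 100 mm, which equals 62 + 38. The three steel bearings are at (303,290), (404,248) and (502,262) in the wrist view. I will put nearly closed fingers into each bore and drag the bearing to the rail.

```bash
cat >> h.py <<'E'
xh=np.array([np.cos(.093),-np.sin(.093)]); yh=np.array([np.sin(.093),np.cos(.093)])
LY=[179,79,-21.3]; FX=593.
def W(sx,sy): return sx*xh+sy*yh
def brgs(n='wrist'):
    c=cam(n); P=cloud(c); z=P[...,2]; s=P[...,:2]@np.c_[xh,yh]
    m=((z>16)&(z<27)&(s[...,0]<FX-2)&(s[...,0]>330)).astype(np.uint8)
    k,L,st,_=cv2.connectedComponentsWithStats(m)
    for i in range(1,k):
        if st[i,4]>150:
            q=s[L==i].astype(np.float32); q=q[::max(1,len(q)//4000)]
            A=np.c_[2*q,np.ones(len(q))]; (x,y),r=cv2.minEnclosingCircle(q)
            print(n,'station x %.1f y %.1f r %.1f'%(x,y,r),'n',st[i,4],'bgr',c['frame'][L==i].mean(0).round(),'world',W(x,y).round(1))
E
python3 - <<'E'
from h import *
brgs(); brgs('top'); 
x,y=W(476.3,95); go(x,y,60,-.093)
E
```

```text
wrist station x 576.5 y 484.2 r 17.6 n 176 bgr [163. 160. 161.] world [618.9 428.5]
wrist station x 473.8 y 94.9 r 45.1 n 3107 bgr [127. 123. 126.] world [480.5  50.5]
wrist station x 456.8 y -21.0 r 45.6 n 3311 bgr [155. 151. 154.] world [452.8 -63.3]
wrist station x 446.8 y 366.4 r 25.5 n 223 bgr [45. 44. 45.] world [478.9 323.3]
wrist station x 421.0 y 212.7 r 45.1 n 2467 bgr [138. 134. 136.] world [438.9 172.7]
wrist station x 352.7 y -139.9 r 45.0 n 1687 bgr [142.  49. 108.] world [ 338.2 -172. ]
top station x 476.7 y 94.8 r 45.0 n 760 bgr [185. 183. 182.] world [483.5  50.1]
top station x 459.2 y -21.3 r 44.8 n 783 bgr [232. 231. 230.] world [455.2 -63.8]
top station x 428.1 y 189.8 r 37.9 n 226 bgr [168. 166. 165.] world [443.9 149.3]
top station x 401.4 y -272.8 r 45.0 n 851 bgr [225. 129. 194.] world [ 374.3 -308.9]
top station x 352.9 y -141.6 r 44.8 n 608 bgr [235. 138. 206.] world [ 338.2 -173.7]
shift [-0.037   0.0939  0.1591] turn 0.001 from [528.7 140.5 219.1] yaw -0.092 t 15.5
```

Emit:
move_arm([
  [-0.038,0.094,0.05,0],
  [-0.038,0.094,0.1,0],
  [-0.038,0.094,0.14,0],
  [-0.038,0.094,0.17,0],
  [-0.038,0.094,0.18,0],
  [-0.038,0.094,0.18,0],
], jaw=0.01)

```text
clock: 16.1
eef_pos: [480.3, 49.8, 36.7]
eef_rot: [3.141, 0.006, -0.093]
wrist_force: [1.0, 0.0, 0.0]
finger_gap: 10.9
finger_force: 0.0
```

Emit:
move_arm([
  [0,0,0.01,0],
  [0,0,0.02,0],
  [0,0,0.028,0],
  [0,0,0.032,0],
  [0,0,0.032,0],
])

```text
clock: 16.6
eef_pos: [481.9, 49.6, 7.2]
eef_rot: [3.142, 0.0, -0.093]
wrist_force: [0.5, 0.3, -0.2]
finger_gap: 9.8
finger_force: 0.0
```

```bash
python3 - <<'E'
from h import *
brgs('top')
x,y=W(535,79); go(x,y,7,-.093)
E
```

```text
top station x 459.4 y -21.5 r 44.9 n 691 bgr [219. 217. 216.] world [455.5 -64.1]
top station x 423.0 y 221.0 r 43.3 n 383 bgr [228. 227. 226.] world [441.7 180.8]
top station x 401.5 y -273.0 r 45.0 n 851 bgr [225. 129. 194.] world [ 374.4 -309.1]
top station x 352.9 y -141.5 r 44.6 n 606 bgr [235. 138. 206.] world [ 338.3 -173.7]
shift [0.0596 0.0151 0.0005] turn -0.0001 from [482.1  49.5   7.5] yaw -0.0931 t 16.65
```

Emit:
move_arm([
  [0,0.008,0,0],
  [0,0.015,0,0],
  [0.01,0.015,0,0],
  [0.02,0.015,0,0],
  [0.03,0.015,0,0],
  [0.038,0.015,0,0],
  [0.046,0.015,0,0],
  [0.053,0.015,0,0],
  [0.057,0.015,0,0],
  [0.06,0.015,0,0],
  [0.06,0.015,0,0],
])

```text
clock: 17.75
eef_pos: [540.7, 29.0, 7.4]
eef_rot: [-3.142, -0.001, -0.093]
wrist_force: [-1.8, 0.7, 1.1]
finger_gap: 9.9
finger_force: 1.2
```

Emit:
move_arm([
  [0.002,0,0,0],
  [0.004,0,0,0],
  [0.006,0,0,0],
  [0.007,0,0,0],
  [0.007,0,0,0],
])

```text
clock: 18.25
eef_pos: [547.5, 28.3, 7.5]
eef_rot: [-3.142, -0.0, -0.093]
wrist_force: [-4.2, 0.5, 1.2]
finger_gap: 10.3
finger_force: 1.9
```

Emit:
move_arm([
  [0.001,0,0,0],
  [0.002,0,0,0],
  [0.003,0,0,0],
  [0.003,0,0,0],
])

```text
clock: 18.65
eef_pos: [550.5, 28.0, 7.4]
eef_rot: [-3.142, -0.0, -0.093]
wrist_force: [-2.9, -0.6, 1.4]
finger_gap: 10.3
finger_force: 2.0
```

Emit:
move_arm([
  [0.001,0,0,0],
  [0.002,0,0,0],
  [0.002,0,0,0],
])

```text
clock: 18.95
eef_pos: [552.5, 27.9, 7.5]
eef_rot: [-3.142, -0.0, -0.093]
wrist_force: [-2.9, 0.7, 0.9]
finger_gap: 10.0
finger_force: 2.0
```

```bash
python3 - <<'E'
from h import *
np.set_printoptions(precision=1,suppress=True)
c=cam('wrist'); P=cloud(c); z=P[...,2]; s=P[...,:2]@np.c_[xh,yh]
m=(z>17)&(z<27)&(s[...,0]>470)&(s[...,0]<600)&(abs(s[...,1]-79)<60); q=s[m]; print(len(q),q.min(0),q.max(0))
m=(abs(z-53)<3)&(abs(s[...,1]-79)<150); q=s[m]; print('rail',len(q),np.percentile(q,[0,1,5,95,99,100],axis=0)[:,0])
cv2.imwrite('pics/w6.png',c['frame']); brgs('top')
E
```

```text
9726 [498.9  32.9] [584.6 122.4]
rail 58855 [544.6 593.  594.8 630.9 632.2 632.6]
top station x 459.1 y -21.2 r 44.9 n 784 bgr [199. 197. 196.] world [455.2 -63.8]
top station x 428.4 y 223.8 r 43.1 n 342 bgr [229. 228. 227.] world [447.3 183. ]
top station x 401.6 y -273.1 r 45.1 n 848 bgr [227. 130. 196.] world [ 374.5 -309.2]
top station x 353.0 y -141.4 r 44.6 n 609 bgr [235. 139. 207.] world [ 338.3 -173.6]
```

View pics/w6.png

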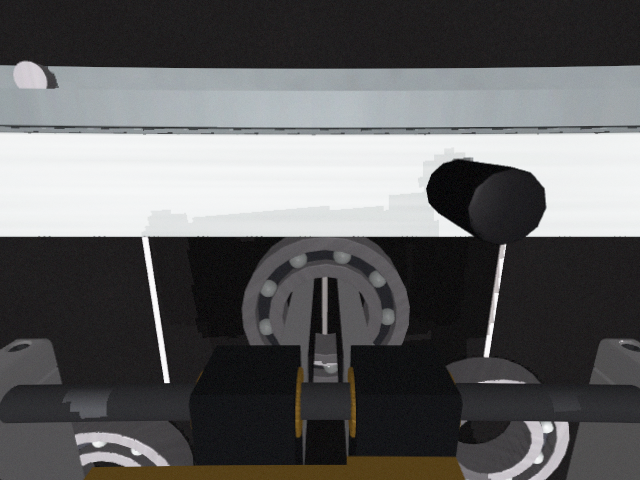

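Bearing 2 is centred on line 2 (line seen at column 325, bearing centre at about 326) and close to the rail. I creep until it touches.

Emit:
move_arm([
  [0.001,0,0,0],
  [0.002,0,0,0],
  [0.002,0,0,0],
])

```text
clock: 19.35
eef_pos: [554.4, 27.7, 7.5]
eef_rot: [-3.142, -0.0, -0.093]
wrist_force: [-2.9, 0.5, 2.4]
finger_gap: 10.1
finger_force: 2.0
```

Emit:
move_arm([
  [0.001,0,0,0],
  [0.002,0,0,0],
  [0.002,0,0,0],
])

```text
clock: 19.65
eef_pos: [556.5, 27.5, 7.5]
eef_rot: [-3.142, -0.0, -0.093]
wrist_force: [-2.6, 1.2, 2.3]
finger_gap: 9.8
finger_force: 2.0
```

Emit:
move_arm([
  [0.001,0,0,0],
  [0.002,0,0,0],
  [0.002,0,0,0],
])

```text
clock: 19.95
eef_pos: [558.5, 27.3, 7.5]
eef_rot: [-3.142, -0.0, -0.093]
wrist_force: [-4.0, 0.7, 2.1]
finger_gap: 10.1
finger_force: 2.0
```

```bash
python3 - <<'E'
from h import *
np.set_printoptions(precision=1,suppress=True)
c=cam('wrist'); P=cloud(c); z=P[...,2]; s=P[...,:2]@np.c_[xh,yh]
m=(z>17)&(z<27)&(s[...,0]>470)&(s[...,0]<600)&(abs(s[...,1]-79)<60); q=s[m]; print(len(q),q.min(0),q.max(0))
print(manip.read_state()['wrist_force'])
E
```

```text
8587 [504.6  32.9] [583.5 122.6]
[-2.9  0.3  1. ]
```

Emit:
move_arm([
  [0.001,0,0,0],
  [0.002,0,0,0],
  [0.002,0,0,0],
])

```text
clock: 20.3
eef_pos: [560.3, 27.1, 7.5]
eef_rot: [-3.142, 0.0, -0.093]
wrist_force: [-4.2, 0.3, 2.5]
finger_gap: 9.8
finger_force: 2.4
```

Emit:
move_arm([
  [0.001,0,0,0],
  [0.002,0,0,0],
  [0.002,0,0,0],
])

```text
clock: 20.6
eef_pos: [561.0, 27.1, 7.2]
eef_rot: [3.142, 0.003, -0.093]
wrist_force: [-13.3, 1.0, 8.8]
finger_gap: 10.0
finger_force: 6.9
```

Emit:
move_arm([
  [-0.004,0,0,0],
  [-0.009,0,0,0],
  [-0.009,0,-0.02,0],
  [-0.009,0,-0.045,0],
  [-0.009,0,-0.06,0],
  [-0.009,0,-0.06,0],
])

```text
clock: 21.2
eef_pos: [554.5, 27.7, 69.5]
eef_rot: [-3.141, -0.005, -0.093]
wrist_force: [0.7, -0.4, -0.2]
finger_gap: 10.0
finger_force: 0.0
```

```bash
python3 - <<'E'
from h import *
brgs('wrist'); brgs('top')
x,y=W(458.5,-21.2); go(x,y,40,-.093)
E
```

```text
wrist station x 547.8 y 77.4 r 44.9 n 5516 bgr [93. 90. 92.] world [552.7  26.2]
wrist station x 515.0 y 77.1 r 13.0 n 519 bgr [120. 117. 119.] world [519.9  28.9]
wrist station x 467.7 y -24.9 r 43.5 n 2870 bgr [153. 149. 152.] world [463.4 -68.2]
wrist station x 451.2 y 211.8 r 33.0 n 1198 bgr [145. 141. 144.] world [469. 169.]
wrist station x 401.2 y 221.6 r 38.0 n 2431 bgr [154. 150. 153.] world [420.1 183.3]
wrist station x 371.7 y -112.1 r 26.2 n 1163 bgr [121.  37.  91.] world [ 359.7 -146.1]
top station x 459.2 y -21.3 r 44.8 n 777 bgr [198. 197. 196.] world [455.2 -63.8]
top station x 425.8 y 225.0 r 41.8 n 315 bgr [228. 227. 226.] world [444.9 184.5]
top station x 401.5 y -272.9 r 44.9 n 844 bgr [227. 130. 196.] world [ 374.4 -309. ]
top station x 352.9 y -141.5 r 44.9 n 620 bgr [235. 139. 207.] world [ 338.3 -173.6]
shift [-0.0897  0.1002  0.027 ] turn -0.0002 from [553.2  27.7  67. ] yaw -0.0932 t 21.3
```

Emit:
move_arm([
  [-0.03,0.033,0,0],
  [-0.06,0.067,0,0],
  [-0.09,0.1,0,0],
  [-0.09,0.1,0.02,0],
  [-0.09,0.1,0.03,0],
  [-0.09,0.1,0.03,0],
  [-0.09,0.1,0.04,0],
  [-0.09,0.1,0.05,0],
  [-0.09,0.1,0.06,0],
  [-0.09,0.1,0.06,0],
])

```text
clock: 22.3
eef_pos: [453.7, -63.1, 6.0]
eef_rot: [-3.141, 0.002, -0.093]
wrist_force: [-0.5, -0.1, 0.2]
finger_gap: 9.7
finger_force: 0.0
```

```bash
python3 - <<'E'
from h import *
x,y=W(550,-21.3); go(x,y,7.5,-.093)
E
```

```text
shift [ 0.0924  0.0007 -0.0018] turn 0.0002 from [453.7 -63.1   6. ] yaw -0.0928 t 22.3
```

Emit:
move_arm([
  [0.008,0.001,-0.001,0],
  [0.018,0.001,-0.001,0],
  [0.028,0.001,-0.001,0],
  [0.038,0.001,-0.001,0],
  [0.048,0.001,-0.001,0],
  [0.058,0.001,-0.001,0],
  [0.068,0.001,-0.001,0],
  [0.078,0.001,-0.001,0],
  [0.085,0.001,-0.001,0],
  [0.09,0.001,-0.001,0],
  [0.092,0.001,-0.001,0],
  [0.092,0.001,-0.001,0],
])

```text
clock: 23.5
eef_pos: [546.1, -73.0, 8.5]
eef_rot: [3.142, -0.0, -0.093]
wrist_force: [-0.9, 0.5, 0.3]
finger_gap: 9.9
finger_force: 1.0
```

Emit:
move_arm([
  [0.001,0,0,0],
  [0.002,0,0,0],
  [0.003,0,0,0],
  [0.004,0,0,0],
  [0.004,0,0,0],
])

```text
clock: 24.0
eef_pos: [549.9, -73.3, 8.4]
eef_rot: [-3.142, 0.0, -0.093]
wrist_force: [-2.4, 1.5, 2.0]
finger_gap: 10.1
finger_force: 2.0
```

Emit:
move_arm([
  [0.001,0,0,0],
  [0.002,0,0,0],
  [0.002,0,0,0],
])

```text
clock: 24.3
eef_pos: [550.6, -73.4, 8.2]
eef_rot: [-3.141, 0.003, -0.093]
wrist_force: [-12.0, 0.1, 7.0]
finger_gap: 10.0
finger_force: 6.0
```

Emit:
move_arm([
  [-0.004,0,0,0],
  [-0.009,0,0,0],
  [-0.009,0,-0.03,0],
  [-0.009,0,-0.06,0],
  [-0.05,-0.04,-0.09,0],
  [-0.09,-0.07,-0.12,0],
  [-0.13,-0.11,-0.15,0],
  [-0.13,-0.15,-0.18,0],
  [-0.13,-0.17,-0.18,0],
  [-0.13,-0.17,-0.18,0],
])

```text
clock: 25.3
eef_pos: [438.5, 111.7, 191.4]
eef_rot: [-3.139, -0.006, -0.089]
wrist_force: [-0.5, -0.3, -0.5]
finger_gap: 10.1
finger_force: 0.0
```

```bash
python3 - <<'E'
from h import *
brgs('wrist')
x,y=W(424,212.8); go(x,y,70,-.093)
E
```

```text
wrist station x 547.6 y 77.2 r 45.4 n 5096 bgr [202. 198. 201.] world [552.4  26. ]
wrist station x 546.9 y -22.9 r 45.1 n 5489 bgr [179. 174. 178.] world [542.4 -73.6]
wrist station x 447.8 y 364.2 r 25.4 n 339 bgr [49. 48. 50.] world [479.7 321. ]
wrist station x 420.7 y 213.0 r 45.3 n 3806 bgr [147. 143. 146.] world [438.7 173. ]
wrist station x 351.5 y -141.4 r 46.1 n 2915 bgr [153.  53. 117.] world [ 336.8 -173.5]
shift [-0.0025 -0.0627  0.1198] turn 0.0036 from [438.4 109.8 189.7] yaw -0.0894 t 25.35
```

Emit:
move_arm([
  [-0.003,-0.03,0.04,0],
  [-0.003,-0.0627,0.08,0],
  [-0.003,-0.0627,0.12,0],
  [-0.003,-0.0627,0.14,0],
  [-0.003,-0.0627,0.15,0],
  [-0.003,-0.0627,0.15,0],
])

```text
clock: 25.95
eef_pos: [440.8, 169.7, 37.5]
eef_rot: [3.141, 0.002, -0.094]
wrist_force: [0.3, -0.2, 0.6]
finger_gap: 10.2
finger_force: 0.0
```

```bash
python3 - <<'E'
from h import *
x,y=W(423,212.9); go(x,y,7,-.093)
E
```

```text
shift [-0.0001 -0.0031  0.0305] turn -0.0012 from [440.8 169.7  37.5] yaw -0.0942 t 25.95
```

Emit:
move_arm([
  [0,-0.003,0,0],
  [0,-0.003,0.01,0],
  [0,-0.003,0.02,0],
  [0,-0.003,0.03,0],
  [0,-0.003,0.03,0],
])

```text
clock: 26.45
eef_pos: [440.6, 173.3, 7.0]
eef_rot: [3.141, 0.002, -0.093]
wrist_force: [0.0, -0.5, 0.1]
finger_gap: 9.9
finger_force: 0.0
```

```bash
python3 - <<'E'
from h import *
print(manip.read_state()['wrist_force'])
x,y=W(550,179); go(x,y,7.5,-.093)
E
```

```text
[ 0.03657773 -0.47111319  0.07523891]
shift [ 0.1274  0.0344 -0.0007] turn -0.0002 from [440.6 173.3   7. ] yaw -0.0932 t 26.45
```

Emit:
move_arm([
  [0,0.008,-0.0005,0],
  [0.002,0.018,-0.0005,0],
  [0.006,0.028,-0.0005,0],
  [0.014,0.0344,-0.0005,0],
  [0.026,0.0344,-0.0005,0],
  [0.038,0.0344,-0.0005,0],
  [0.05,0.0344,-0.0005,0],
  [0.062,0.0344,-0.0005,0],
  [0.074,0.0344,-0.0005,0],
  [0.086,0.0344,-0.0005,0],
  [0.096,0.0344,-0.0005,0],
  [0.096,0.0344,-0.0005,0],
])

```text
clock: 27.65
eef_pos: [535.0, 129.6, 9.1]
eef_rot: [-3.142, -0.001, -0.094]
wrist_force: [0.4, -0.5, 0.3]
finger_gap: 10.3
finger_force: 0.0
```

Emit:
move_arm([
  [0.008,0,0,0],
  [0.016,0,0,0],
  [0.023,0,0,0],
  [0.028,0,0,0],
  [0.031,0,0,0],
  [0.032,0,0,0],
  [0.033,0,0,0],
  [0.034,0,0,0],
  [0.035,0,0,0],
  [0.035,0,0,0],
])

```text
clock: 28.65
eef_pos: [568.7, 127.1, 9.0]
eef_rot: [-3.142, -0.0, -0.093]
wrist_force: [-1.9, 0.7, -2.0]
finger_gap: 10.1
finger_force: 1.6
```

Emit:
move_arm([
  [0.001,0,0,0],
  [0.002,0,0,0],
  [0.002,0,0,0],
])

```text
clock: 28.95
eef_pos: [570.8, 126.9, 9.0]
eef_rot: [-3.142, -0.0, -0.093]
wrist_force: [-1.8, 0.6, -1.3]
finger_gap: 10.0
finger_force: 1.5
```

Emit:
move_arm([
  [0.001,0,0,0],
  [0.002,0,0,0],
  [0.002,0,0,0],
])

```text
clock: 29.25
eef_pos: [571.4, 126.8, 8.8]
eef_rot: [3.141, 0.003, -0.093]
wrist_force: [-11.0, 0.7, 4.5]
finger_gap: 10.0
finger_force: 5.9
```

```bash
python3 - <<'E'
from h import *
np.set_printoptions(precision=1,suppress=True)
c=cam('wrist'); P=cloud(c); z=P[...,2]; s=P[...,:2]@np.c_[xh,yh]
m=(z>17)&(z<27)&(s[...,0]>470)&(s[...,0]<600)&(abs(s[...,1]-179)<50); q=s[m]; print(len(q),q.min(0),q.max(0))
print(manip.read_state()['wrist_force'])
cv2.imwrite('pics/w7.png',c['frame'])
E
```

```text
7839 [507.  133.1] [582.6 222.8]
[-11.2   0.4   4.3]
```

View pics/w7.png

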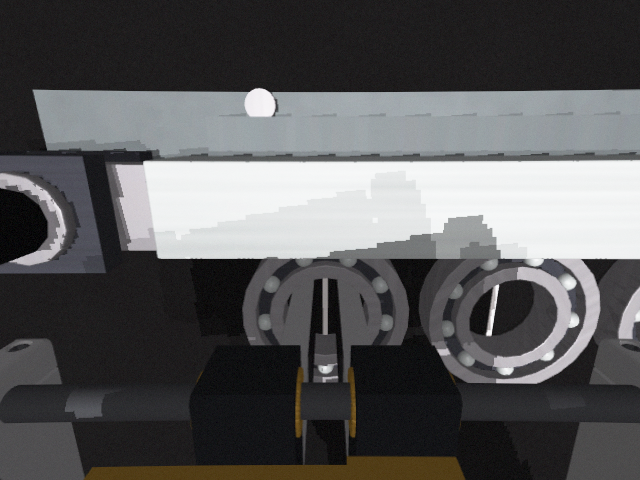

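Bearing 1 touches the rail on line 1 (line at column 325, bearing centre at about 326). I back off, lift clear and check the row.

Emit:
move_arm([
  [-0.004,0,0,0],
  [-0.009,0,0,0],
  [-0.009,0,-0.03,0],
  [-0.009,0,-0.06,0],
  [-0.04,0.03,-0.1,0],
  [-0.06,0.06,-0.14,0],
  [-0.09,0.1,-0.18,0],
  [-0.12,0.1,-0.2,0],
  [-0.12,0.1,-0.2,0],
  [-0.12,0.1,-0.2,0],
])

```text
clock: 30.3
eef_pos: [443.9, 38.1, 210.2]
eef_rot: [-3.141, -0.004, -0.094]
wrist_force: [0.3, -0.1, -0.4]
finger_gap: 10.0
finger_force: 0.0
```

```bash
python3 - <<'E'
from h import *
brgs('wrist'); brgs('top'); c=cam('wrist','w8.png'); g=c['frame'].astype(float).mean(2)
for i,y in enumerate(LY):
    a=proj(c,[*W(490,y),0])[0]; b=proj(c,[*W(440,y),0])[0]; pts=[]
    for v in range(int(a[1]),int(b[1])):
        uc=a[0]+(b[0]-a[0])*(v-a[1])/(b[1]-a[1]); k=int(uc)-7; w=g[v,k:k+15]; w=np.clip(w-np.percentile(w,30)-20,0,None)
        if w.sum()>60: pts.append(((w*np.arange(k,k+15)).sum()/w.sum(),v))
    if len(pts)>3: print('line',i+1,len(pts),np.median(onplane(c,pts,0)[:,:2]@yh), np.polyfit(*(onplane(c,pts,0)[:,:2]@np.c_[xh,yh]).T,1)[0])
E
```

```text
wrist station x 548.2 y 178.5 r 45.3 n 4474 bgr [201. 198. 200.] world [562.4 126.8]
wrist station x 547.4 y 77.9 r 45.4 n 4292 bgr [212. 209. 211.] world [552.3  26.7]
wrist station x 547.0 y -23.4 r 45.3 n 4475 bgr [198. 194. 197.] world [542.4 -74.1]
wrist station x 438.3 y 382.4 r 35.2 n 418 bgr [49. 48. 50.] world [471.9 340.1]
wrist station x 398.3 y -267.7 r 44.6 n 1881 bgr [154.  53. 117.] world [ 371.7 -303.6]
wrist station x 350.2 y -141.2 r 45.8 n 2429 bgr [162.  57. 125.] world [ 335.6 -173.1]
top station x 551.3 y 177.9 r 45.2 n 443 bgr [223. 221. 220.] world [565.4 125.9]
top station x 550.1 y 77.2 r 45.0 n 453 bgr [227. 226. 225.] world [554.9  25.8]
top station x 549.7 y -23.2 r 45.2 n 736 bgr [231. 229. 228.] world [545.2 -74.2]
top station x 401.4 y -273.0 r 44.8 n 839 bgr [225. 128. 193.] world [ 374.3 -309.1]
top station x 352.9 y -141.5 r 44.7 n 611 bgr [235. 137. 205.] world [ 338.3 -173.6]
line 1 23 178.7251091255586 -0.001114263405196326
line 2 23 78.20396385243534 -0.0049249510728732685
line 3 23 -22.037756886261537 0.0025358260822751456
```

View pics/w8.png

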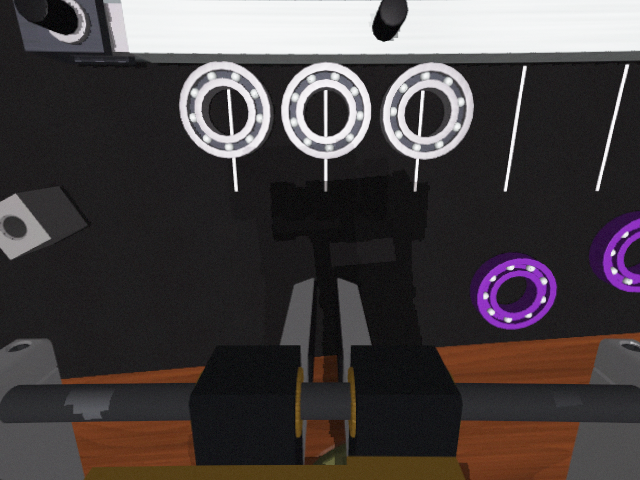

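The row is even to about 1.3 mm (bearings at columns 225, 326 and 427, on their lines) and all three touch the rail. I wait a little clear of it, since a bearing may be knocked aside, and check again.

Emit:
move_arm([
  [-0.04,0,-0.05,0],
  [-0.08,0,-0.1,0],
  [-0.08,0,-0.1,0],
  [-0.08,0,-0.1,0],
  [-0.08,0,-0.1,0],
  [-0.08,0,-0.1,0],
  [-0.08,0,-0.1,0],
  [-0.08,0,-0.1,0],
  [-0.08,0,-0.1,0],
  [-0.08,0,-0.1,0],
  [-0.08,0,-0.1,0],
  [-0.08,0,-0.1,0],
])

```text
clock: 31.65
eef_pos: [364.2, 45.8, 309.0]
eef_rot: [-3.142, -0.0, -0.093]
wrist_force: [-0.3, -0.2, -0.1]
finger_gap: 9.7
finger_force: 0.0
```

Emit:
move_arm([
  [0,0,0,0],
  [0,0,0,0],
  [0,0,0,0],
  [0,0,0,0],
  [0,0,0,0],
  [0,0,0,0],
  [0,0,0,0],
  [0,0,0,0],
  [0,0,0,0],
  [0,0,0,0],
  [0,0,0,0],
  [0,0,0,0],
])

```text
clock: 32.85
eef_pos: [364.2, 45.8, 308.9]
eef_rot: [-3.142, 0.0, -0.093]
wrist_force: [0.1, -1.0, -0.3]
finger_gap: 9.6
finger_force: 0.0
```

Emit:
move_arm([
  [0,0,0,0],
  [0,0,0,0],
  [0,0,0,0],
  [0,0,0,0],
  [0,0,0,0],
  [0,0,0,0],
  [0,0,0,0],
  [0,0,0,0],
  [0,0,0,0],
  [0,0,0,0],
  [0,0,0,0],
  [0,0,0,0],
])

```text
clock: 34.05
eef_pos: [364.2, 45.8, 309.0]
eef_rot: [-3.142, -0.0, -0.093]
wrist_force: [0.1, 0.0, 0.8]
finger_gap: 10.0
finger_force: 0.0
```

```bash
python3 - <<'E'
from h import *
brgs('top'); brgs('wrist')
for _ in range(60): cam('top')
brgs('top')
c=cam('top'); P=cloud(c); q=P[190:220,185:225].reshape(-1,3); print('pin top',np.median(q[q[:,2]>90],0), manip.read_state()['clock'])
E
```

```text
top station x 550.7 y 177.9 r 45.1 n 735 bgr [224. 222. 221.] world [564.9 126. ]
top station x 549.8 y 77.9 r 45.1 n 719 bgr [231. 230. 229.] world [554.7  26.5]
top station x 549.6 y -23.2 r 45.0 n 732 bgr [232. 231. 230.] world [545.  -74.1]
top station x 401.4 y -272.9 r 45.0 n 849 bgr [224. 127. 192.] world [ 374.3 -309. ]
top station x 353.0 y -141.3 r 44.7 n 598 bgr [233. 136. 203.] world [ 338.3 -173.4]
wrist station x 590.8 y 295.2 r 31.8 n 175 bgr [88. 79. 79.] world [615.7 239.1]
wrist station x 548.5 y 178.2 r 45.3 n 3377 bgr [246. 245. 245.] world [562.7 126.5]
wrist station x 547.7 y 77.9 r 45.5 n 3271 bgr [249. 248. 248.] world [552.6  26.7]
wrist station x 547.0 y -23.2 r 45.4 n 3325 bgr [246. 245. 246.] world [542.5 -73.9]
wrist station x 438.2 y 382.2 r 34.7 n 273 bgr [126. 123. 127.] world [471.8 339.9]
wrist station x 398.2 y -272.9 r 45.8 n 2822 bgr [237. 129. 224.] world [ 371.2 -308.7]
wrist station x 350.2 y -141.5 r 45.6 n 1761 bgr [242. 142. 232.] world [ 335.6 -173.5]
top station x 550.0 y 177.5 r 45.1 n 730 bgr [224. 223. 222.] world [564.1 125.7]
top station x 550.2 y 77.5 r 45.0 n 743 bgr [228. 227. 226.] world [555.   26.1]
top station x 549.6 y -23.2 r 45.2 n 744 bgr [230. 229. 228.] world [545.1 -74.1]
top station x 401.4 y -272.8 r 44.8 n 844 bgr [224. 127. 192.] world [ 374.3 -308.9]
top station x 352.8 y -141.5 r 44.7 n 608 bgr [233. 137. 204.] world [ 338.2 -173.6]
pin top [636.36243136 228.31962677 100.61737788] 37.25
```

All stable and untouched; handing in.

```bash
python3 -c "
from h import *
print(manip.sign_off())"
```

```text
the job is handed in; nothing more can be done
None
```

I handed the job in at about 37 s: the rail is home in the fork, the pin's head is seated on the fork, and the three steel bearings touch the rail on lines 1 to 3, centred to within about 1.5 mm.

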